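# Open the stock-room cash box lock and hold it open

### The job

Take the orange-handled key from the wooden stand, push it fully home in the keyway on the lid of the blue cash box (do not force it: rock it a little from side to side where the pins stick), and only then turn it a quarter turn clockwise as seen from above, to the stop. The lock springs back by itself, so finish still gripping the key, holding it home and turned. Leave the mug, the parcel and the tape roll where they are.

Things in the scene. Friction and masses are not known exactly. Their poses are not given: they have to be found in the camera images.
- key: Loose key, about 60 g, upright in the stand, blade down. Origin: centre of the flat underside (shoulder) of its orange bow; z up along the key, x its thin and y its wide direction. Bow 10 (x) by 36 (y) by 40 (z) mm, z = 0 to 40 mm, black disc near its top. Below: see key_tip. Half a turn about z leaves it the same, so it fits the keyway either way round.
- key_grip (a point): Middle of the bow, 26 mm above the shoulder (key z = 26 mm): a good point to pinch the two broad faces, 10 mm apart along key x.
- key_tip (a point): Lower end of the blade, key z = -32 mm. Under the shoulder comes a round steel neck, 5 mm in diameter, z = 0 to -13 mm, then the flat steel blade 5 (x) by 16 (y) mm, z = -13 to -32 mm, its lower end rounded to a 2.5 mm radius.
- key_stand: Fixed dark wooden block 50 (x) by 70 (y) by 60 (z) mm; origin: centre of its underside. A vertical slot 7 (x) by 18 (y) mm, 45 mm deep, in the middle of its top holds the key's blade; the bow's shoulder rests on the top, 60 mm above the work surface, so key and stand have the same axes to within the slot's play.
- lockbox: Blue steel cash box bolted to the bench, 160 (x) by 200 (y) mm, lid top 80 mm above the work surface; origin: centre of its underside; x runs from its front (red latch) to its rear (hinges). Keyway on the centre line, 30 mm in front of the origin (x = -30 mm). A steel carrying handle along y on the lid, at x = 50 mm, rises 12 mm above the lid.
- lock_face (a point): Centre of the keyway at the top of its brass escutcheon, 84 mm above the work surface; axes of the box. Keyway narrow along x, long along y. A 45 degree lead-in narrows from 15 by 26 mm here to 7.5 by 18.5 mm at the lid, 4 mm lower. Key fully home: shoulder on the escutcheon, key origin at this point, key x along box x (either sense). The key goes straight down.
- keyway_bottom (a point): On the keyway's axis, 33 mm below lock_face. A fixed slot 7.5 by 18.5 mm, from 4 to 10 mm below lock_face, keeps the key from turning until it is within 3 mm of home; turned, it cannot come out. Two sticky pins meet the key about 19 and 10 mm short of home: each resists a straight push with 10 to 35 N, but pressed at 10 to 15 N and rocked 1 to 2 mm to and fro along x it gives way bit by bit.
- plug (a joint): Turn of the lock plug, rad: 0 = locked (rest), growing clockwise seen from above, stop at 1.5. A spring returns it to 0 (0.01 N m at rest, 0.09 N m at the stop). Its slot, 7 by 18 mm, gives the blade about 0.13 rad of play, so the key turns that much more than the plug. The red latch on the box's front draws in as it turns.
- mug: White mug, 80 mm across, 95 mm high, handle at its +y side; origin at the centre of its underside; bystander.
- parcel: Loose brown carton 90 (x) by 130 (y) by 60 (z) mm with a pale paper band; origin at the centre of its underside; bystander.
- tape_roll: Pale grey roll of tape lying flat, 100 mm across, 48 mm high, hole 76 mm; origin at the centre of its underside; bystander.
Mind the look-alikes: they are no part of the job. There is more than one size of the key; the one meant has the size given above.

How it is judged:
On the way, in this order (a step that is already met when the one before it is completed fails the run):
1. the key is fully home in the keyway while the lock is still unturned (z of key in the frame of lock_face between -0.004 and 0.004 m and horizontal distance between key and lock_face below 0.005 m and value of joint plug below 0.4 rad), for 0.1 s.
2. the key, still home, has turned the lock to its stop or nearly so (z of key in the frame of lock_face between -0.004 and 0.004 m and horizontal distance between key and lock_face below 0.005 m and value of joint plug above 1.2 rad), for 0.2 s.
At the end, for the whole second after the job is handed in: The key is home (shoulder within 4 mm of the escutcheon top, within 5 mm of the keyway's centre), the lock plug is turned clockwise by more than 1.2 rad and still, and the fingers grip the key (more than 3 N), all through the last second (all of step 2 and velocity of joint plug below 0.3 rad/s and contact force between the fingers and key above 3 N); the arm keeps its last pose, push and grip.
It fails at once if the mug is moved more than 30 mm (distance of mug from where it was at the start of the episode above 0.03 m).
It fails at once if the parcel is moved more than 30 mm (distance of parcel from where it was at the start of the episode above 0.03 m).
It fails at once if the tape roll is moved more than 30 mm (distance of tape_roll from where it was at the start of the episode above 0.03 m).
It fails at once if the key is forced: it presses on the lock or the box with over 60 N before the lock is turned (contact force between key and lockbox above 60 N and value of joint plug below 0.4 rad).
It also fails if it takes over 51 s, if anything falls off the work surface, if the arm or the gripper's body presses on something with over 40 N, if the wrist force passes 120 N, or if a joint passes its speed limit or range.

### The arm

A 6-joint arm with a two-finger parallel gripper is mounted at the origin on the work surface. World frame = base frame: x ahead of the robot, y to its left, z up, the work surface at z = 0. Lengths are in m, angles in rad, forces in N, time in s.
With the tool pointing down it reaches from about 0.425 to 0.95 m from the base axis. Payload 3.5 kg.
Tool frame: the origin (TCP) lies where the fingers leave the gripper's body, on its centre line; the fingertips stand 73 mm ahead of it and the grasp point (between the pads) lies env.grip_depth ahead of it (env.grip_depth is the distance from the TCP to the grasp point, in m); z points along the fingers, y is the direction in which the jaws open and shut (so a half turn about z gives the same grasp; the last joint's range is limited). The gripper opens to 85 mm and grips with 20 to 120 N. Pads are 22 mm wide; open, the fingers measure 114 mm over their backs; the gripper's body (76 mm by 85 mm) begins 54 mm behind the grasp point. The pads swing forward as they close: fully open they stand 13 mm farther back than shut.
Start: joints at [1.088, 0.286, 1.577, -0, 1.279, -0.15], TCP at [0.22, 0.638, 0.304] pointing down, gripper open.
Joint ranges: [-2.77, 2.77], [-0.9, 2.22], [0.21, 2.48], [-1.53, 4.67], [0.24, 2.81], [-2.84, 2.84]. Speed limits (rad/s): [2.79, 2.79, 3.14, 3.14, 3.14, 3.14].

### API

Orientations are given as a unit quaternion [x, y, z, w].
In Python, from station import env, eoat, kin, viewer, spotter gives the robot as it stands. Calls block until the motion is done:
- env.goto(position, orientation): joint-space move of the TCP to a pose.
- env.move_linear(position, rot=None, velocity=0.15, max_force=None): straight line of the TCP; rot=None keeps the orientation; velocity is the mean speed in m/s. With max_force (N) it stops when the force on the tool has changed by that much, and returns True; else False.
- env.move_joints(angles): joint-space move.
- eoat.move_gripper(opening, grip_force=None): opening from 0.0 (shut) to 1.0 (fully open); grip_force is the grip in N (None keeps the last); returns when the fingers have stopped.
- env.hold(seconds).
- kin.inverse_kinematics(position, orientation): joint angles nearest the present ones, or None.
- viewer.read_camera(name): name is "scene" or "side" or "wrist"; returns a dict with "image" (400x640x3 uint8, red, green, blue), "fovy" (degrees; the focal length in pixels is half the picture's height over the tangent of half this angle, whatever the lens; pixels are square), "cx", "cy" (the principal point, pixels), "rvec" (rotation vector, rad) and "tvec" (3), from world to camera coordinates, as OpenCV has them. Camera axes: x right, y down, z forward; pixel columns grow to the right and rows downward; lengths in m; the calibration is good to about 2 mm. A picture is of the moment at which its call begins. There is no depth.
A pose or a line that the arm cannot do raises env.MotionError and nothing moves.
- env.finish_job(): hands the job in, once; it reports no verdict.
Trained networks look in the newest picture that a camera, given by its name, has taken for a name from the list of things; names that differ only in an ending like _2 or _b are one class to them, and where a whole thing is asked for, a point or a joint stands for the part that bears it (a point fixed in the world has none). Each returns a list of dicts, best first, with "confidence" (0 to 1); they miss things now and then, are a little off and sometimes report something else, mostly with a low value. They report only what shows in the picture. A call takes as long as a camera call. They do not tell look-alikes from the thing itself.
- spotter.outline_of(label, camera): "pixels" (400x640 bool, what is visible of it).
- spotter.tip_of(label, camera): "location" ([x, y, z] in m, in world coordinates, good to about 4 mm: a listed point, or the origin of a listed thing).
Readings, each from a call of its own:
- env.current_time_s(): time.
- env.current_joint_positions(): joint angles.
- env.current_qd(): joint speeds.
- env.current_joint_efforts(): joint torques, N m.
- env.current_position(): TCP position.
- env.current_tcp_rot(): TCP orientation.
- env.current_force(): force on the tool from outside, world axes, zero at the start.
- env.current_moment(): the same for the moment, N m.
- env.current_width(): opening from 0.0 (shut) to 1.0 (fully open).
Only numpy, scipy, OpenCV 4.12 (cv2) and the standard library are available. Lean on these libraries where they do the work, as an engineer would, in place of code of your own. Each camera call takes 0.05 s, during which the arm holds its last target.

## Working session

There is one attempt and no reset: what is moved stays moved. The work goes in short steps, each a Python script; the robot and the scene stay as the last script left them, time stands still between calls to the robot, and variables do not carry over. Pictures are saved under pics/ and viewed, and the job is handed in when it is done.

```bash
ls; mkdir -p pics; python3 - <<'E'
from station import env, eoat, kin, viewer, spotter
import cv2
print(env.current_time_s(), env.grip_depth, env.current_tcp_rot(), env.current_position())
for c in ["scene","side","wrist"]:
    r=viewer.read_camera(c)
    cv2.imwrite(f"pics/{c}0.png",r["image"][:,:,::-1]); print(c,r["fovy"],r["cx"],r["cy"],r["rvec"],r["tvec"])
    for l in ["key","key_grip","key_stand","lockbox","lock_face","mug","parcel","tape_roll"]:
        for d in spotter.tip_of(l,c): print(l,d["confidence"],d["location"])
print(env.current_time_s())
E
```

```text
pics
0.0 0.0539 [ 1.65618244e-01  9.86189178e-01 -1.16486820e-03 -3.80098213e-04] [0.22023879 0.63753265 0.30248677]
scene 54.110430802572765 315.4811830723302 200.36281436463793 [ 2.00014685  1.5344621  -0.5519164 ] [-0.16583089 -0.39992092  1.55573529]
key 0.69 [0.5964, 0.1718, 0.0455]
key 0.61 [0.5032, 0.1979, 0.0593]
key_grip 0.68 [0.5983, 0.1746, 0.0759]
key_grip 0.6 [0.4987, 0.203, 0.0853]
key_stand 0.73 [0.5012, 0.2004, 0.0013]
key_stand 0.62 [0.5047, 0.1958, 0.057]
lockbox 0.9 [0.5478, -0.1743, 0.0002]
lockbox 0.54 [0.4967, 0.1973, 0.0816]
lock_face 0.92 [0.5186, -0.1713, 0.0826]
mug 0.77 [0.7571, 0.0024, -0.0033]
parcel 0.65 [0.4791, 0.4749, 0.0023]
tape_roll 0.95 [0.4834, -0.4837, 0.0038]
tape_roll 0.69 [0.4993, 0.1988, -0.0036]
side 56.15905833960585 321.48406178411284 204.8948103368263 [ 2.25969263 -0.38331732  0.16833525] [-0.56501506  0.19219799  1.10919554]
key 0.58 [0.5919, 0.174, 0.0471]
key 0.39 [0.4995, 0.1955, 0.0627]
key_grip 0.56 [0.4944, 0.2006, 0.087]
key_grip 0.56 [0.5991, 0.1698, 0.0749]
key_stand 0.9 [0.5022, 0.1979, -0.0005]
lockbox 0.97 [0.5459, -0.1716, -0.0004]
lockbox 0.16 [0.4806, -0.4823, 0.0025]
lock_face 0.76 [0.519, -0.1683, 0.0853]
mug 0.57 [0.7591, 0.0051, 0.0011]
parcel 0.84 [0.4836, 0.4753, -0.0012]
tape_roll 0.68 [0.5475, -0.1723, -0.0048]
tape_roll 0.66 [0.4804, -0.4851, 0.0025]
wrist 67.5757127747406 322.93834021898437 199.7064479442249 [-2.37720799 -1.69379941 -0.2249163 ] [-0.67568497 -0.03389793  0.37762998]
1.35
```

View pics/scene0.png

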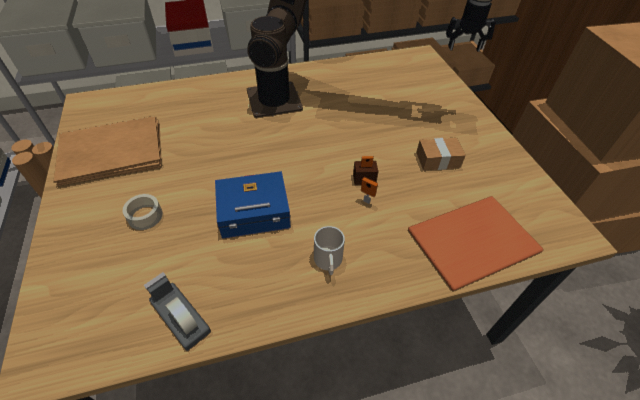

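View pics/side0.png

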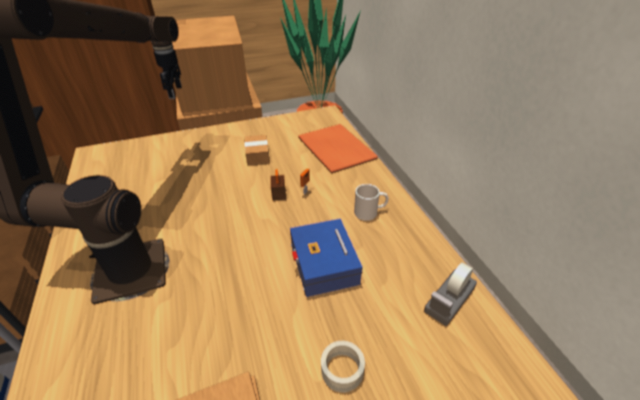

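```bash
cat > h.py <<'E'
import numpy as np, cv2
def K(r):
    h=r["image"].shape[0]; f=h/2/np.tan(np.radians(r["fovy"])/2)
    return np.array([[f,0,r["cx"]],[0,f,r["cy"]],[0,0,1]])
def proj(r,p):
    return cv2.projectPoints(np.array(p,float).reshape(-1,3),np.array(r["rvec"]),np.array(r["tvec"]),K(r),None)[0][:,0]
def onplane(r,uv,z):
    R=cv2.Rodrigues(np.array(r["rvec"]))[0]; c=-R.T@np.array(r["tvec"])
    d=R.T@np.linalg.inv(K(r))@np.array([uv[0],uv[1],1.]); return c+d*(z-c[2])/d[2]
E
python3 - <<'E'
from h import *
o={}
for c,b in [("scene",None),("side",None)]:
    pass
im=cv2.imread("pics/scene0.png"); 
E
python3 - <<'E'
from h import *
from station import env, eoat, kin, viewer, spotter
from scipy.spatial.transform import Rotation as Ro
a=cv2.imread("pics/scene0.png")[140:220,320:420]; b=cv2.imread("pics/side0.png")[150:215,250:331]
cv2.imwrite("pics/crop0.png",np.hstack([cv2.resize(a,(400,320),interpolation=2),cv2.resize(b,(400,320),interpolation=2)]))
r=viewer.read_camera("wrist");R=cv2.Rodrigues(np.array(r["rvec"]))[0];c=-R.T@np.array(r["tvec"])
T=Ro.from_quat(env.current_tcp_rot())
print("cam in tool",T.inv().apply(c-np.array(env.current_position())),"cam axis in tool",T.inv().apply(R[2]), R[2])
E
```

```text
cam in tool [ 0.06566975  0.00052375 -0.06980344] cam axis in tool [-2.60370123e-01  4.98326944e-04  9.65508752e-01] [ 0.2462115  -0.08461249 -0.96551573]
```

View pics/crop0.png

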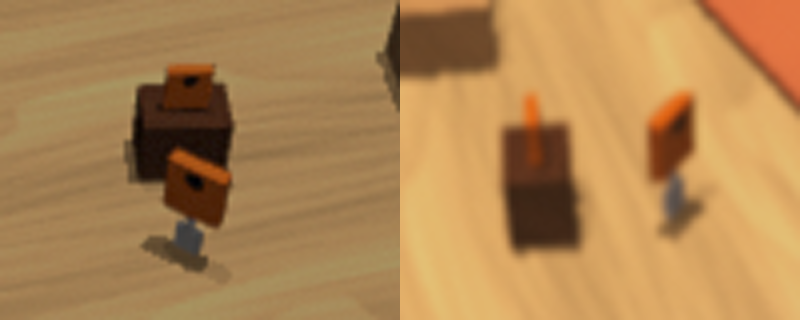

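```bash
cat >> h.py <<'E'
from scipy.spatial.transform import Rotation as Ro
def down(yaw):
    # tool z down; tool y axis at world angle yaw from +x
    y=np.array([np.cos(yaw),np.sin(yaw),0]); z=np.array([0,0,-1.]); x=np.cross(y,z)
    return Ro.from_matrix(np.column_stack([x,y,z])).as_quat()
E
python3 - <<'E'
from h import *
from station import env, eoat, kin, viewer, spotter
for n,p in [("stand",[0.5,0.2,.3]),("standlow",[0.5,0.2,.14]),("box",[0.52,-.17,.17])]:
  for y in [0,np.pi,-1.6,np.pi-1.6,1.6]:
    q=kin.inverse_kinematics(p,down(y)); print(n,round(y,2),None if q is None else np.round(q,2))
y=0
env.goto([0.51,0.2,.27],down(0)); print(env.current_time_s())
r=viewer.read_camera("wrist"); cv2.imwrite("pics/wrist1.png",r["image"][:,:,::-1]); np.savez("w1.npz",**r)
for l in ["key","key_grip","key_stand","key_tip"]:
    for d in spotter.tip_of(l,"wrist"): print(l,d["confidence"],d["location"])
E
```

```text
stand 0 [ 0.19 -0.01  1.92 -0.    1.24  0.19]
stand 3.14 None
stand -1.6 [ 0.19 -0.01  1.92 -0.    1.24  1.79]
stand 1.54 [ 0.19 -0.01  1.92 -0.    1.24 -1.35]
stand 1.6 [ 0.19 -0.01  1.92 -0.    1.24 -1.41]
standlow 0 [ 0.19  0.19  2.02 -0.    0.93  0.19]
standlow 3.14 None
standlow -1.6 [ 0.19  0.19  2.02 -0.    0.93  1.79]
standlow 1.54 [ 0.19  0.19  2.02 -0.    0.93 -1.35]
standlow 1.6 [ 0.19  0.19  2.02 -0.    0.93 -1.41]
box 0 [-0.5   0.16  1.99 -0.    0.99 -0.5 ]
box 3.14 [-0.5   0.16  1.99 -0.    0.99  2.64]
box -1.6 [-0.5   0.16  1.99 -0.    0.99  1.1 ]
box 1.54 [-0.5   0.16  1.99 -0.    0.99 -2.04]
box 1.6 [-0.5   0.16  1.99 -0.    0.99 -2.1 ]
3.3
key 0.74 [0.5986, 0.1751, 0.0399]
key_grip 0.62 [0.4962, 0.2025, 0.0857]
key_grip 0.6 [0.594, 0.1721, 0.0745]
key_stand 0.64 [0.4989, 0.2002, -0.0008]
key_tip 0.88 [0.5968, 0.1738, 0.0002]
```

View pics/wrist1.png

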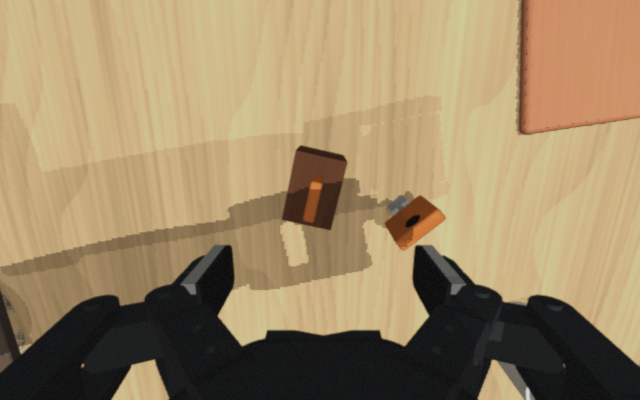

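```bash
cat >> h.py <<'E'
def boxpts(dx,dy,z0,z1,x0=0,y0=0):
    return np.array([[x0+sx*dx/2,y0+sy*dy/2,z] for sx in(-1,1) for sy in(-1,1) for z in(z0,z1)])
def place(P,x,y,yaw):
    c,s=np.cos(yaw),np.sin(yaw); return np.column_stack([x+c*P[:,0]-s*P[:,1],y+s*P[:,0]+c*P[:,1],P[:,2]])
def sil(r,polys,S=4):
    m=np.zeros((400*S,640*S),np.uint8)
    for P in polys:
        h=cv2.convexHull(((proj(r,P)+.5)*S*16).astype(np.int32)); cv2.fillConvexPoly(m,h,255,shift=4)
    return cv2.resize(m,(640,400),interpolation=cv2.INTER_AREA)/255.
def fit(r,mask,parts,x0):
    from scipy.optimize import minimize
    f=lambda v:np.abs(sil(r,[place(P,v[0]/1e3,v[1]/1e3,v[2]/100) for P in parts])-mask).sum()
    v0=np.array([x0[0]*1e3,x0[1]*1e3,x0[2]*100])
    s=minimize(f,v0,method="Nelder-Mead",options=dict(initial_simplex=[v0,v0+[6,0,0],v0+[0,6,0],v0+[0,0,12]],xatol=.05,fatol=.5))
    return s.x[0]/1e3,s.x[1]/1e3,s.x[2]/100,s.fun,mask.sum()
E
python3 - <<'E'
from h import *
r=dict(np.load("w1.npz")); im=r["image"]
c=im[130:260,260:460]; cv2.imwrite("pics/crop1.png",cv2.resize(c[:,:,::-1],(800,520),interpolation=cv2.INTER_CUBIC))
hsv=cv2.cvtColor(im,cv2.COLOR_RGB2HSV)
org=((hsv[...,0]<16)&(hsv[...,1]>170)&(hsv[...,2]>110))
win=np.zeros_like(org); win[135:240,275:355]=1
dark=(im.max(2)<95)&(im[...,0]>im[...,2]+8)
st=((dark|org)&win).astype(np.uint8); n,l,s,_=cv2.connectedComponentsWithStats(st); st=(l==1+s[1:,4].argmax()).astype(float)
k=(org&win).astype(float)
print(st.sum(),k.sum())
cv2.imwrite("pics/mask1.png",cv2.resize((st*120+k*130)[130:260,260:460],(800,520),interpolation=0))
print(fit(r,st,[boxpts(.05,.07,0,.06),boxpts(.01,.036,.06,.1)],(.5,.2,-.2)))
print(fit(r,k,[boxpts(.01,.036,.06,.1)],(.5,.2,-.2)))
E
```

```text
2069.0 498.0
(np.float64(0.5001490823645596), np.float64(0.192203635083505), np.float64(-0.30213548288158437), np.float64(1929.7647058823532), np.float64(2069.0))
(np.float64(0.5006866240048299), np.float64(0.19906282002094366), np.float64(-0.20331309191184552), np.float64(117.36470588235292), np.float64(498.0))[ WARN:0@0.584] global loadsave.cpp:1063 imwrite_ Unsupported depth image for selected encoder is fallbacked to CV_8U.
```

View pics/crop1.png

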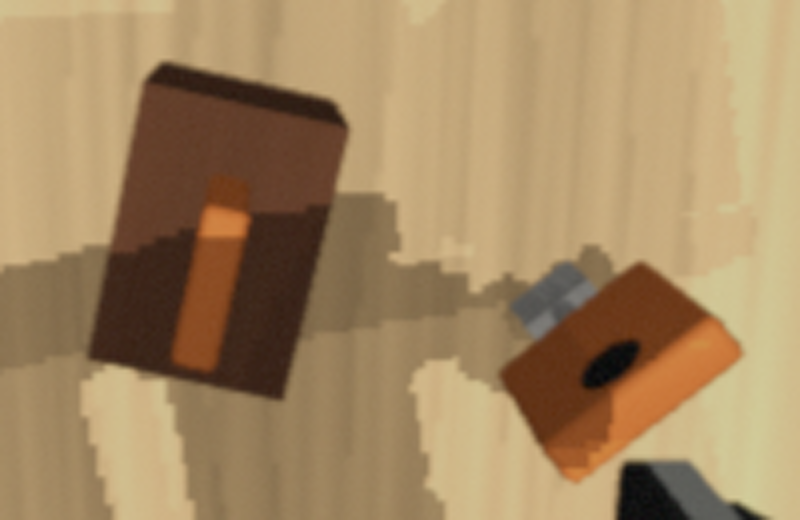

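View pics/mask1.png

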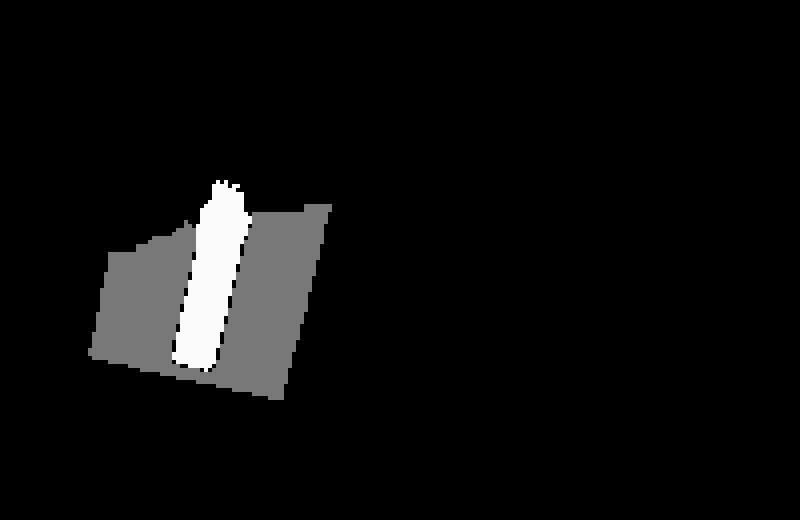

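```bash
python3 - <<'E'
from h import *
r=dict(np.load("w1.npz")); im=r["image"]
hsv=cv2.cvtColor(im,cv2.COLOR_RGB2HSV)
org=((hsv[...,0]<16)&(hsv[...,1]>170)&(hsv[...,2]>110))
win=np.zeros_like(org); win[135:240,275:355]=1
dark=(im[...,1]<78)
st=((dark|org)&win).astype(np.uint8); n,l,s,_=cv2.connectedComponentsWithStats(st); st=(l==1+s[1:,4].argmax()).astype(float)
P=[boxpts(.05,.07,0,.06),boxpts(.01,.036,.06,.1)]
f=fit(r,st,P,(.5,.2,-.2)); print(f)
g=im[:,:,::-1].copy()
g=cv2.resize(g[130:260,260:460],(800,520),interpolation=cv2.INTER_CUBIC)
for p in P:
    uv=(proj(r,place(p,*f[:3]))+.5-[260,130])*4
    for a,b in [(0,1),(2,3),(4,5),(6,7),(0,2),(4,6),(0,4),(2,6),(1,3),(5,7),(1,5),(3,7)]:
        cv2.line(g,tuple(map(int,uv[a])),tuple(map(int,uv[b])),(0,255,0),1)
cv2.imwrite("pics/fit1.png",g)
E
```

```text
(np.float64(0.5008860862075027), np.float64(0.1999067553328595), np.float64(-0.231460480330003), np.float64(169.2901960784314), np.float64(3843.0))
```

View pics/fit1.png

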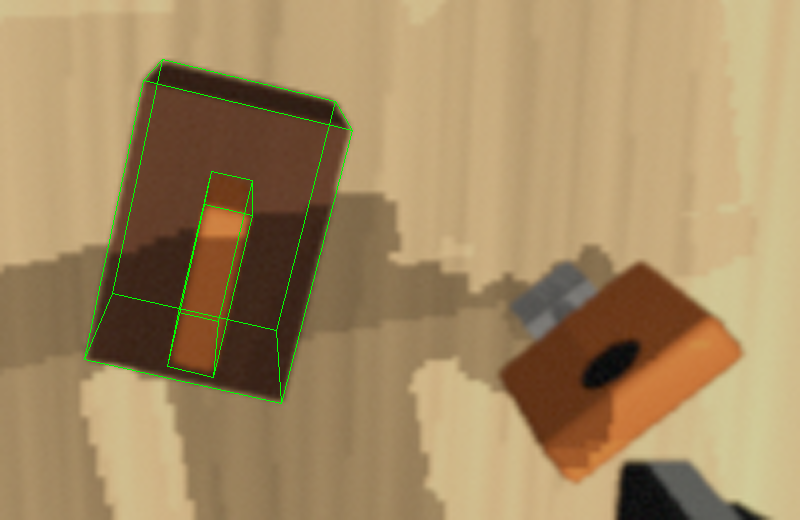

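In the wrist view there are two candidates. The key at (313,200) stands in the wooden block, and its bow matches the 36×10×40 mm model outline. The one at (415,220) has a bigger bow and stands free on the bench, so it is the look-alike. The stand key is the one meant, and the enlarged crop confirms it.

```bash
python3 - <<'E'
from h import *
from station import env, eoat, kin, viewer, spotter
q=down(-0.215); x,y=.5009,.1997
eoat.move_gripper(.5,grip_force=20)
env.goto([x,y,.2],q)
print(env.move_linear([x,y,.1405],velocity=.1,max_force=15))
r=viewer.read_camera("wrist"); cv2.imwrite("pics/wrist2.png",r["image"][:,:,::-1])
f0=np.array(env.current_force())
eoat.move_gripper(0.,grip_force=30)
print(env.current_width(),np.round(env.current_force()-f0,1),env.current_time_s())
eoat.move_gripper(0.,grip_force=90)
print(env.current_width(),np.round(env.current_force()-f0,1),env.current_time_s(),env.current_position())
E
```

```text
False
0.11278889842947626 [-0.5  0.4  2.3] 5.6
0.09940555814247021 [-0.7 -0.1  5. ] 5.8167 [0.50149803 0.19982669 0.14136516]
```

View pics/wrist2.png

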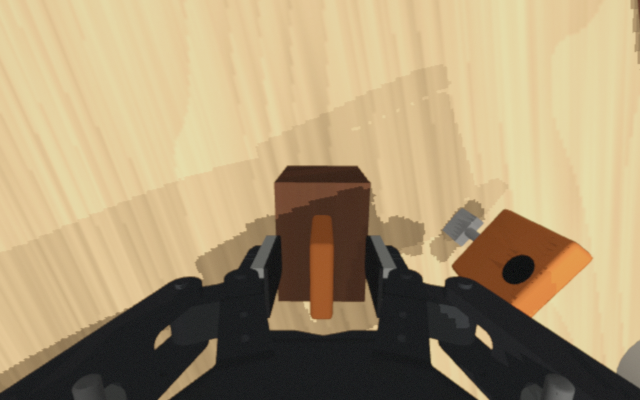

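```bash
python3 - <<'E'
from h import *
from station import env, eoat, kin, viewer, spotter
p=env.current_position()
env.move_linear([p[0],p[1],.23],velocity=.12)
print(env.current_width())
env.goto([.53,-.225,.28],down(0)); env.hold(.2); print(env.current_width(),env.current_time_s(),env.current_position())
for c in ["wrist","side","scene"]:
    r=viewer.read_camera(c); cv2.imwrite(f"pics/{c}3.png",r["image"][:,:,::-1]); np.savez(f"{c}3.npz",**r)
    for l in ["lockbox","lock_face","key_tip","key","key_grip"]:
        for d in spotter.tip_of(l,c): print(c,l,d["confidence"],d["location"])
E
```

```text
0.10061400915983575
0.1052526339912199 8.4917 [ 0.53023521 -0.22404366  0.2798446 ]
wrist lockbox 0.79 [0.5447, -0.1722, -0.0021]
wrist key_tip 0.73 [0.5296, -0.2278, 0.1669]
wrist key_tip 0.43 [0.516, -0.1713, 0.0866]
wrist key 0.83 [0.5324, -0.2272, 0.1973]
wrist key_grip 0.87 [0.5275, -0.2211, 0.2276]
side lockbox 0.6 [0.5448, -0.1732, -0.0028]
side lock_face 0.98 [0.5154, -0.1682, 0.0854]
side key_tip 0.54 [0.5985, 0.1717, 0.001]
side key_tip 0.45 [0.5325, -0.2269, 0.1633]
side key 0.63 [0.5261, -0.2269, 0.1996]
side key 0.53 [0.5905, 0.1737, 0.049]
side key_grip 0.6 [0.5257, -0.2236, 0.2244]
scene lockbox 0.64 [0.5498, -0.1736, 0.0021]
scene key_tip 0.5 [0.5939, 0.174, 0.0017]
scene key_tip 0.49 [0.5309, -0.2211, 0.1646]
scene key 0.85 [0.596, 0.1704, 0.0468]
scene key_grip 0.7 [0.5985, 0.1748, 0.0762]
```

View pics/wrist3.png

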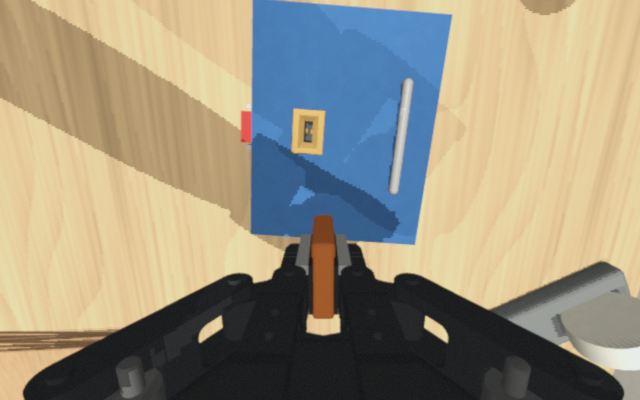

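View pics/side3.png

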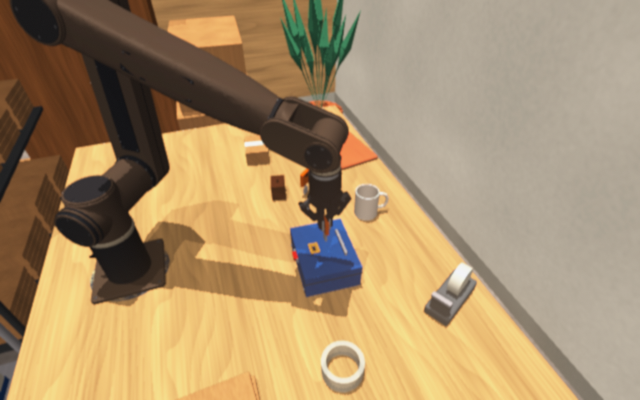

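```bash
python3 - <<'E'
from h import *
r=dict(np.load("wrist3.npz")); im=r["image"]
hsv=cv2.cvtColor(im,cv2.COLOR_RGB2HSV)
H,S,V=cv2.split(hsv)
blue=((H>95)&(H<125)&(S>120)).astype(np.uint8)
n,l,s,_=cv2.connectedComponentsWithStats(blue); print(s[1+s[1:,4].argmax()])
m=(l==1+s[1:,4].argmax()).astype(np.uint8)
h=cv2.convexHull(np.argwhere(m>0)[:,::-1].astype(np.int32)); m=cv2.fillConvexPoly(np.zeros_like(m),h,1).astype(float)
P=[boxpts(.16,.2,0,.08)]
f=fit(r,m,P,(.546,-.173,-.07)); print(f)
c,sn=np.cos(f[2]),np.sin(f[2]); print("lock from box",f[0]-.03*c,f[1]-.03*sn)
w=np.zeros_like(H); w[95:170,280:340]=1
y=((H>12)&(H<30)&(S>120)&(V>110)&(w>0)).astype(np.uint8)
n,l,s,_=cv2.connectedComponentsWithStats(y); y=(l==1+s[1:,4].argmax()).astype(np.uint8)
h=cv2.convexHull(np.argwhere(y>0)[:,::-1].astype(np.int32)); rect=cv2.minAreaRect(h); print(rect)
print("esc",onplane(r,rect[0],.084))
b=cv2.boxPoints(rect); B=np.array([onplane(r,u,.084) for u in b]); print(np.round(B,4))
e=B[1]-B[0];e2=B[2]-B[1]; print(np.hypot(*e[:2]),np.arctan2(e[1],e[0]),np.hypot(*e2[:2]),np.arctan2(e2[1],e2[0]))
g=cv2.resize(im[90:175,270:350,::-1],(640,680)[:2],interpolation=cv2.INTER_CUBIC)
g=cv2.resize(im[95:170,260:360,::-1],(800,600),interpolation=cv2.INTER_CUBIC)
L=boxpts(.015,.026,.084,.084,-.03,0)[::2]; L2=boxpts(.0075,.0185,.08,.08,-.03,0)[::2]
for Q in (L,L2):
    uv=((proj(r,place(Q,*f[:3]))+.5-[260,95])*8).astype(int)[[0,1,3,2]]
    cv2.polylines(g,[uv],True,(0,255,0),1)
cv2.imwrite("pics/lock3.png",g)
E
```

```text
[  251     0   200   244 38402]
(np.float64(0.5471172274298729), np.float64(-0.17050174306028407), np.float64(-0.0716318667791344), np.float64(638.3176470588236), np.float64(42296.0))
lock from box 0.517194161390029 -0.16835462434555398
((307.6436462402344, 131.69967651367188), (29.47408676147461, 42.047306060791016), 2.935673475265503)
esc [ 0.51713516 -0.16820901  0.084     ]
[[ 0.503  -0.1857  0.084 ]
 [ 0.5057 -0.1502  0.084 ]
 [ 0.5308 -0.1513  0.084 ]
 [ 0.529  -0.1869  0.084 ]]
0.035617829508817256 1.4940038932040576 0.025099927308921844 -0.0474425942083231
```

View pics/lock3.png

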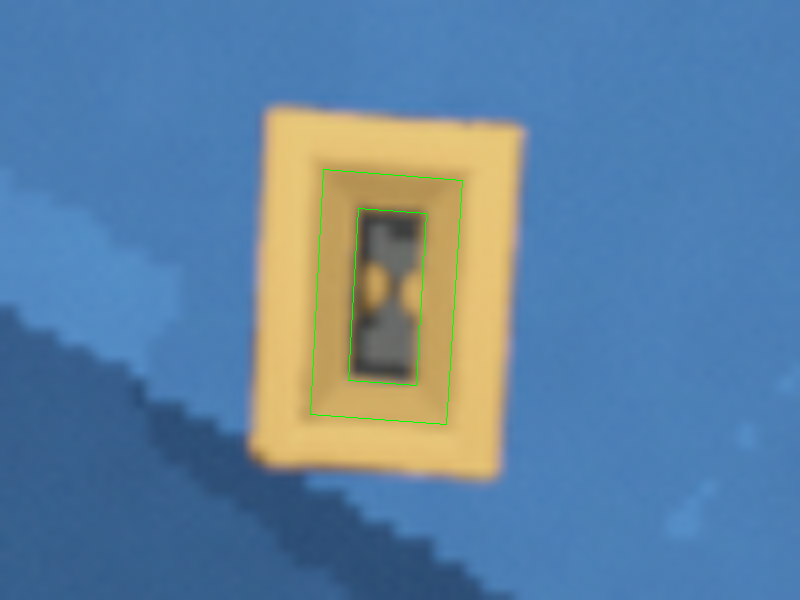

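```bash
python3 - <<'E'
from h import *
r=dict(np.load("wrist3.npz")); im=r["image"]
x,y,z=.53023521,-.22404366,.2798446
x0,y0=250,190
g=cv2.resize(im[y0:y0+150,x0:x0+150,::-1],(600,600),interpolation=cv2.INTER_CUBIC)
p=boxpts(.01,.036,z-.0799,z-.0399)
uv=(proj(r,place(p,x,y,0))+.5-[x0,y0])*4
for a,b in [(0,1),(2,3),(4,5),(6,7),(0,2),(4,6),(0,4),(2,6),(1,3),(5,7),(1,5),(3,7)]:
    cv2.line(g,tuple(map(int,uv[a])),tuple(map(int,uv[b])),(0,255,0),1)
cv2.imwrite("pics/hand3.png",g)
E
```

```text
(no output)
```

View pics/hand3.png

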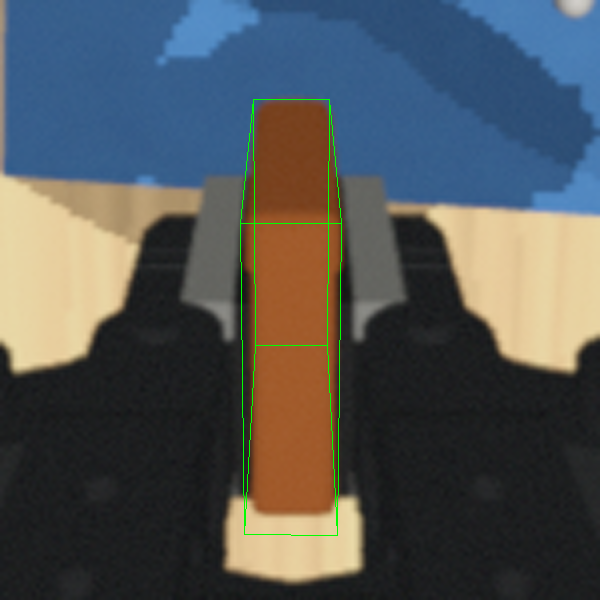

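```bash
python3 - <<'E'
from h import *
from scipy.optimize import least_squares
r=dict(np.load("wrist3.npz"))
x,y,z=.53023521,-.22404366,.2798446
obs=np.array([217,515,101])/4+190-.5
def model(v):
    dy,dz,t=v[0]/1e3,v[1]/1e3,v[2]
    P=np.array([[0,.018,.04],[0,-.018,.04],[0,.018,0]])-[0,0,.026]  # about grip
    P=P@Ro.from_euler('x',t).as_matrix().T+[x,y+dy,z-.0539+dz]
    return proj(r,P)[:,1]
print(model([0,0,0]),obs)
s=least_squares(lambda v:model(v)-obs,[0,0,0]);print(s.x,s.fun)
for t in(-.05,0,.05):
    s=least_squares(lambda v:model([v[0],v[1],t])-obs,[0,0]);print(t,s.x,s.fun)
im=r["image"][244:248,250:400]; 
E
```

```text
[245.3153145  323.25518546 214.33570033] [243.75 318.25 214.75]
[-2.12082830e+00 -6.17234664e+00 -5.23315362e-03] [-4.52473614e-11 -8.52651283e-12 -7.70796760e-11]
-0.05 [-2.04506059 -5.6594041 ] [-1.80279855  0.47564094  1.77734227]
0 [-2.13240806 -6.23837505] [ 0.21473892 -0.06550911 -0.2012828 ]
0.05 [-2.27833846 -6.94651635] [ 2.30486858 -0.79887623 -2.04878696]
```

```bash
python3 - <<'E'
from h import *
from station import env, eoat, kin, viewer, spotter
env.goto([.517,-.167,.21],down(-.065)); env.hold(.2); p=env.current_position(); print(p,env.current_time_s(),env.current_force())
E4=[(0,1),(2,3),(4,5),(6,7),(0,2),(4,6),(0,4),(2,6),(1,3),(5,7),(1,5),(3,7)]
out=[]
for c in ["side","scene"]:
    r=viewer.read_camera(c); np.savez(f"{c}4.npz",**r)
    k=p-np.array([0,0,.0799])
    u,v=proj(r,k)[0].astype(int); x0,y0=u-30,v-30
    g=cv2.resize(r["image"][y0:y0+75,x0:x0+60,::-1],(400,500),interpolation=cv2.INTER_CUBIC); S=400/60
    lk=boxpts(.16,.2,.0,.08,.03); 
    for P,q,col in [(boxpts(.01,.036,0,.04),(k[0],k[1],-.065),(0,255,0)),(boxpts(.005,.016,-.032,-.013),(k[0],k[1],-.065),(0,255,0)),(boxpts(.015,.026,.084,.084),(.517,-.168,-.065),(255,255,0))]:
        Q=place(P,*q); 
        if col[0]==0: Q[:,2]+=k[2]
        uv=(proj(r,Q)+.5-[x0,y0])*S
        for a,b in E4: cv2.line(g,tuple(map(int,uv[a])),tuple(map(int,uv[b])),col,1)
    out.append(g)
cv2.imwrite("pics/pre4.png",np.hstack(out))
E
```

```text
[ 0.51824075 -0.16832415  0.21209647] 10.05 [ 0.12548633  0.2451391  -0.97322757]
```

View pics/pre4.png

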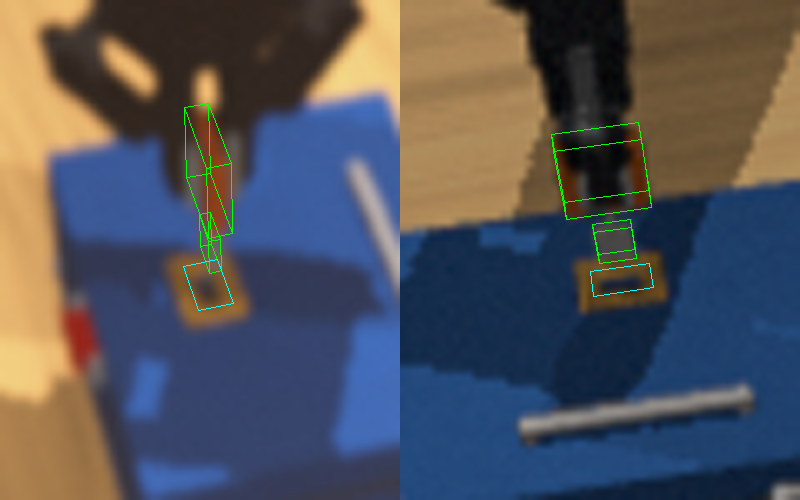

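```bash
python3 - <<'E'
from h import *
from station import env, eoat, kin, viewer, spotter
for i in range(3): print(np.round(env.current_position(),4)); env.hold(.05)
print(np.round(env.current_joint_positions(),4))
f0=np.array(env.current_force())
q=down(-.065)
s=env.move_linear([.517,-.167,.170],q,velocity=.03,max_force=8)
print(s,env.current_time_s())
for i in range(3): print(np.round(env.current_position(),4),np.round(env.current_force()-f0,1),np.round(env.current_moment(),2)); env.hold(.05)
E
```

```text
[ 0.5178 -0.1681  0.2115]
[ 0.5176 -0.1679  0.2112]
[ 0.5174 -0.1677  0.2109]
[-0.4998  0.0958  1.9779 -0.      1.0668 -0.4343]
True 11.375
[ 0.5165 -0.1672  0.1744] [0.6 0.6 2. ] [-0.09 -0.21 -0.02]
[ 0.5164 -0.1672  0.1743] [ 0.8 -0.2  1.9] [-0.08 -0.25  0.02]
[ 0.5164 -0.1672  0.1743] [ 2.4 -0.6  2.4] [-0.11 -0.33 -0.03]
```

```bash
python3 - <<'E'
from h import *
from station import env, eoat, kin, viewer, spotter
p=env.current_position();print(p)
E4=[(0,1),(2,3),(4,5),(6,7),(0,2),(4,6),(0,4),(2,6),(1,3),(5,7),(1,5),(3,7)]
out=[]
for c in ["side","scene","wrist"]:
    r=viewer.read_camera(c); np.savez(f"{c}5.npz",**r)
    k=p-np.array([0,0,.0799])
    u,v=proj(r,k)[0].astype(int); w=60 if c!="wrist" else 110
    x0,y0=u-w//2,v-w//2
    x0=min(x0,640-w);y0=min(y0,400-w*5//4)
    S=260/w
    g=cv2.resize(r["image"][y0:y0+w*5//4,x0:x0+w,::-1],(260,325),interpolation=cv2.INTER_CUBIC)
    for P in [boxpts(.01,.036,0,.04)]:
        Q=place(P,k[0],k[1],-.065);Q[:,2]+=k[2]
        uv=(proj(r,Q)+.5-[x0,y0])*S
        for a,b in E4: cv2.line(g,tuple(map(int,uv[a])),tuple(map(int,uv[b])),(0,255,0),1)
    out.append(g)
cv2.imwrite("pics/pre5.png",np.hstack(out))
E
```

```text
[ 0.51639965 -0.16718824  0.17427373]
```

View pics/pre5.png

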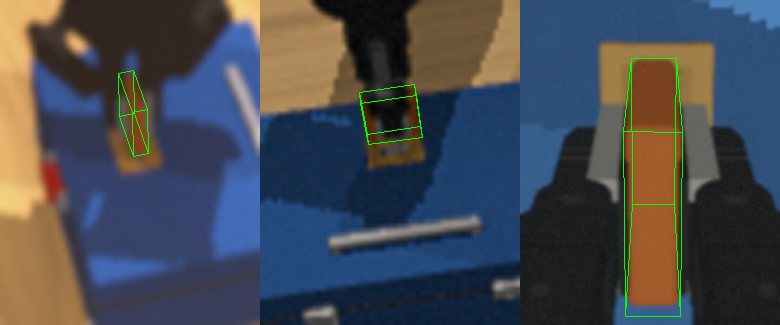

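```bash
cat >> h.py <<'E'
def rep(env,tag=""):
    print(tag,round(env.current_time_s(),2),np.round(np.array(env.current_position())*1e3,1),"F",np.round(env.current_force(),1),"M",np.round(env.current_moment(),2))
E
python3 - <<'E'
from h import *
from station import env, eoat, kin, viewer, spotter
q=down(-.065); bx=np.array([np.cos(-.065),np.sin(-.065),0])
c=np.array([.5168,-.1675,0])
rep(env)
print(env.move_linear([c[0],c[1],.170],q,velocity=.02,max_force=11)); rep(env,"push"); env.hold(.1); rep(env)
z=env.current_position()[2]
for i in range(4):
    d=.0015*(1 if i%2==0 else -1)
    s=env.move_linear(c+bx*d+[0,0,z-.002],q,velocity=.02,max_force=14); rep(env,f"rock{d} {s}")
E
```

```text
11.68 [ 516.3 -167.2  174.3] F [ 3.1 -0.5  1.3] M [-0.14 -0.63  0.05]
True
push 11.88 [ 516.8 -167.5  173.2] F [-0.2 -0.2  2.2] M [-0.   -0.02 -0.05]
 11.98 [ 516.8 -167.5  173.3] F [-0.9  0.   1.8] M [ 0.    0.1  -0.05]
rock0.0015 False 12.26 [ 517.8 -167.6  171.1] F [-1.6 -1.8  3. ] M [-0.15  0.32 -0.03]
rock-0.0015 False 12.56 [ 516.3 -167.5  171.4] F [ 5.2 -0.6 -1. ] M [-0.11 -1.01  0.01]
rock0.0015 False 12.86 [ 517.8 -167.6  171.2] F [-2.2 -0.5  2.5] M [-0.18  0.37 -0.  ]
rock-0.0015 False 13.16 [ 516.3 -167.5  171.5] F [ 5.9 -1.1 -1.8] M [-0.14 -1.03 -0.01]
```

```bash
cat > rock.py <<'E'
from h import *
from station import env, eoat, kin, viewer, spotter
import sys
q=down(-.065); bx=np.array([np.cos(-.065),np.sin(-.065),0])
c=np.array([float(sys.argv[1]),float(sys.argv[2]),0]); n=int(sys.argv[3]); zt=float(sys.argv[4]); zmin=float(sys.argv[5])
for i in range(n):
    d=.0013*(1 if i%2==0 else -1)
    s=env.move_linear(c+bx*d+[0,0,zt],q,velocity=.015,max_force=25)
    F=np.array(env.current_force()); z=env.current_position()[2]
    rep(env,f"{i} zt={zt*1e3:.1f} {s}")
    if F[2]<9: zt-=.0007
    elif F[2]>13: zt+=.0005
    if zt<zmin: break
E
python3 rock.py .5173 -.1676 12 .1700 .160
```

```text
0 zt=170.0 False 13.54 [ 517.9 -167.6  169.8] F [-3.  -1.4  4.1] M [-0.01  0.57  0.03]
1 zt=169.3 False 13.88 [ 516.8 -167.5  169.6] F [2.9 0.6 2. ] M [ 0.07 -0.69 -0.03]
2 zt=168.6 False 14.21 [ 517.8 -167.6  168.1] F [-1.9 -0.5  3. ] M [-0.07  0.47  0.03]
3 zt=167.9 False 14.54 [ 516.7 -167.6  168. ] F [4.  0.9 0.4] M [ 0.06 -0.86 -0.  ]
4 zt=167.2 False 14.88 [ 517.8 -167.6  166.8] F [-2.5 -0.4  4.1] M [-0.04  0.45  0.02]
5 zt=166.5 False 15.21 [ 516.8 -167.6  166.9] F [ 2.8 -0.   0.8] M [ 0.09 -0.68  0.03]
6 zt=165.8 False 15.54 [ 517.8 -167.6  165.4] F [-2.7 -0.   4. ] M [-0.04  0.52 -0.  ]
7 zt=165.1 False 15.88 [ 516.8 -167.6  165.4] F [ 3.9 -0.2  1.5] M [ 0.02 -0.83 -0.01]
8 zt=164.4 False 16.21 [ 517.8 -167.7  165.3] F [-3.9  0.4 10. ] M [ 0.16  0.61 -0.  ]
9 zt=164.4 False 16.53 [ 516.8 -167.7  165.3] F [2.5 1.  5.2] M [ 0.3  -0.7   0.03]
10 zt=163.7 False 16.87 [ 517.8 -167.7  165.3] F [-5.6  2.  14.4] M [0.39 0.8  0.  ]
11 zt=164.2 False 17.19 [ 516.9 -167.7  165.3] F [2.7 1.5 6.4] M [ 0.28 -0.65  0.03]
```

```bash
python3 - <<'E'
from h import *
from station import env, eoat, kin, viewer, spotter
p=np.array(env.current_position());rep(env);print(env.current_width())
out=[]
E4=[(0,1),(2,3),(4,5),(6,7),(0,2),(4,6),(0,4),(2,6),(1,3),(5,7),(1,5),(3,7)]
for c in ["side","scene","wrist"]:
    r=viewer.read_camera(c); np.savez(f"{c}6.npz",**r)
    k=np.array([p[0],p[1],.084])
    u,v=proj(r,k)[0].astype(int); w=52 if c!="wrist" else 110
    x0,y0=u-w//2,v-w//2-8
    x0=min(x0,640-w);y0=min(y0,400-w*5//4)
    S=400/w
    g=cv2.resize(r["image"][y0:y0+w*5//4,x0:x0+w,::-1],(400,500),interpolation=cv2.INTER_CUBIC)
    g0=g.copy()
    for P in [boxpts(.01,.036,0,.04)]:
        Q=place(P,k[0],k[1],-.065);Q[:,2]+=k[2]
        uv=(proj(r,Q)+.5-[x0,y0])*S
        for a,b in E4: cv2.line(g,tuple(map(int,uv[a])),tuple(map(int,uv[b])),(0,255,0),1)
    cv2.imwrite(f"pics/home6{c}.png",np.hstack([g0,g]))
E
```

```text
17.19 [ 516.9 -167.7  165.3] F [2.7 1.5 6.4] M [ 0.28 -0.65  0.03]
0.10400913052920496
```

View pics/home6scene.png

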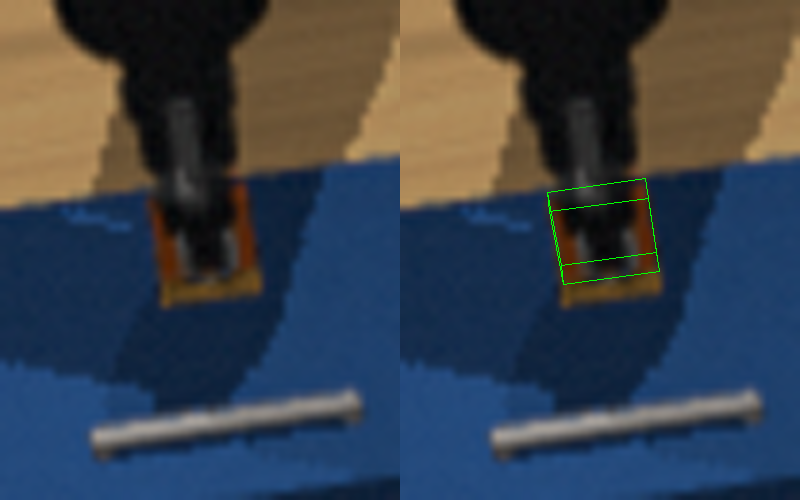

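View pics/home6wrist.png

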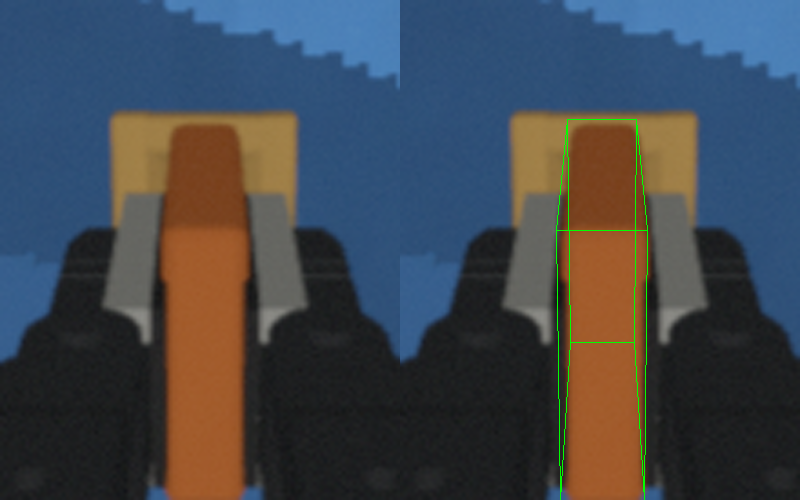

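View pics/home6side.png

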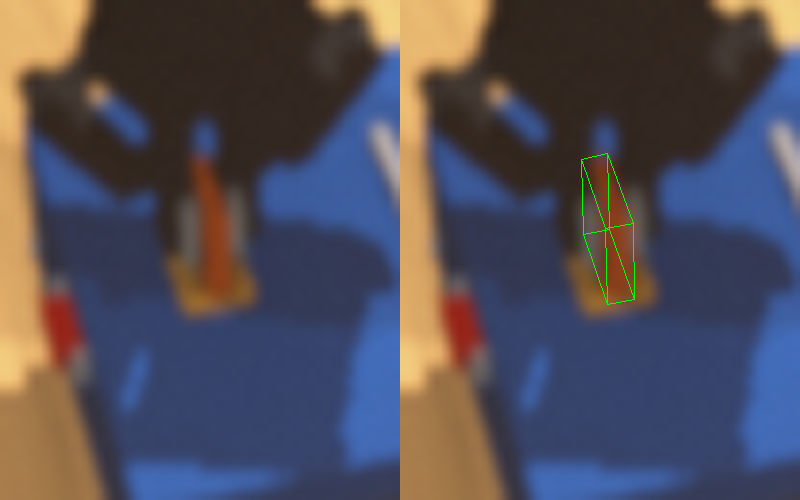

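The key stopped hard at TCP z = 165.3 mm. Its bow overlays the z = 84 mm (home) model in all three views, with the shoulder down on the brass, so it is home. Next I turn it in steps with light downward pressure.

```bash
cat > turn.py <<'E'
from h import *
from station import env, eoat, kin, viewer, spotter
import sys
y0,y1,st,zt=[float(a) for a in sys.argv[1:5]]
kc=np.array([.5173,-.1682,0])
n=max(1,int(round(abs(y1-y0)/st)))
for yaw in np.linspace(y0,y1,n+1)[1:]:
    tx=np.array([np.cos(yaw+np.pi/2),np.sin(yaw+np.pi/2),0])
    s=env.move_linear(kc+.0007*tx+[0,0,zt],down(yaw),velocity=.03,max_force=25)
    T=Ro.from_quat(env.current_tcp_rot()).as_matrix(); ya=np.arctan2(T[1,1],T[0,1])
    rep(env,f"{yaw:.2f} act {ya:.3f} {s}")
    F=env.current_force()
    if s or abs(np.linalg.norm(F))>35: break
E
python3 turn.py -.065 -.365 .1 .1640
```

```text
-0.16 act -0.165 False 17.59 [ 517.6 -167.8  165.3] F [-1.7  1.3  9. ] M [ 0.26  0.05 -0.12]
-0.27 act -0.265 False 17.84 [ 517.6 -167.8  165.3] F [-1.5  0.5 10.2] M [ 0.25  0.07 -0.06]
-0.36 act -0.365 False 18.09 [ 517.7 -167.8  165.3] F [-0.8  1.2  9.1] M [ 0.21  0.02 -0.1 ]
```

```bash
python3 turn.py -.365 -1.565 .2 .1640; python3 turn.py -1.565 -1.735 .057 .1640; python3 - <<'E'
from h import *
from station import env, eoat, kin, viewer, spotter
env.hold(.3);rep(env);print(env.current_width())
p=np.array(env.current_position())
out=[]
for c in ["side","scene","wrist"]:
    r=viewer.read_camera(c); np.savez(f"{c}7.npz",**r)
    u,v=proj(r,[p[0],p[1],.084])[0].astype(int); w=64 if c!="wrist" else 128
    x0,y0=u-w//2,v-w//2-8
    x0=min(x0,640-w);y0=min(y0,400-w*5//4)
    out.append(cv2.resize(r["image"][y0:y0+w*5//4,x0:x0+w,::-1],(264,330),interpolation=cv2.INTER_CUBIC))
cv2.imwrite("pics/turn7.png",np.hstack(out))
E
```

```text
-0.56 act -0.565 False 18.44 [ 517.8 -167.9  165.3] F [-0.6 -0.5 10.2] M [ 0.15  0.04 -0.05]
-0.76 act -0.765 False 18.79 [ 518.  -168.1  165.3] F [-0.2  0.1  8.4] M [ 0.11  0.01 -0.07]
-0.96 act -0.965 False 19.14 [ 518.1 -168.2  165.3] F [0.3 0.4 8.3] M [ 0.1   0.01 -0.01]
-1.17 act -1.165 False 19.49 [ 518.1 -168.4  165.3] F [-0.3 -0.4  9.6] M [ 0.14  0.06 -0.03]
-1.36 act -1.364 False 19.84 [ 518.2 -168.5  165.3] F [0.2 0.6 8.5] M [0.05 0.04 0.02]
-1.56 act -1.564 False 20.19 [ 518.2 -168.7  165.3] F [0.1 0.9 8.7] M [0.01 0.04 0.01]
-1.62 act -1.621 False 20.44 [ 518.2 -168.8  165.3] F [-0.2 -0.2  9. ] M [-0.02  0.09 -0.01]
-1.68 act -1.678 False 20.69 [ 518.2 -168.9  165.3] F [-0.1 -0.3  8.3] M [-0.02  0.01  0.04]
-1.74 act -1.734 False 20.94 [ 518.2 -168.9  165.3] F [ 0.2 -0.6  9.1] M [-0.    0.03  0.06]
 21.24 [ 518.2 -168.9  165.3] F [-0.4  0.9  9.6] M [0.03 0.05 0.06]
0.10396886969645597
```

View pics/turn7.png

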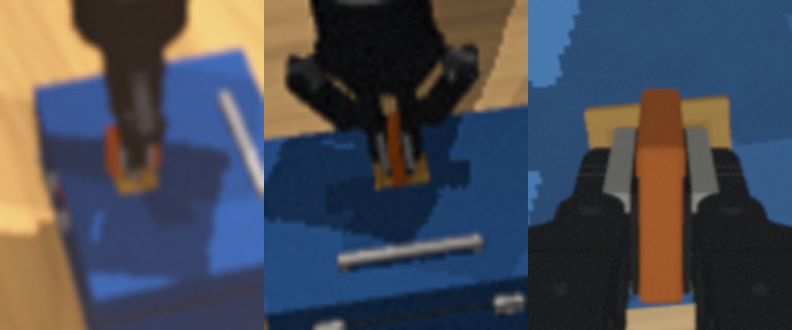

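```bash
python3 turn.py -1.735 -1.815 .04 .1640; python3 - <<'E'
from h import *
from station import env, eoat, kin, viewer, spotter
env.hold(.3);rep(env)
a=dict(np.load("side6.npz"))["image"]; r=viewer.read_camera("side"); b=r["image"]
cr=lambda i: cv2.resize(i[225:285,275:355,::-1],(400,300),interpolation=cv2.INTER_CUBIC)
cv2.imwrite("pics/latch.png",np.hstack([cr(a),cr(b)]))
print(spotter.tip_of("key","side"),spotter.tip_of("key","scene")[:2])
E
```

```text
-1.77 act -1.773 False 21.64 [ 518.2 -168.9  165.3] F [-0.2 -0.6  9.3] M [-0.02  0.04  0.28]
-1.81 act -1.811 False 21.89 [ 518.1 -168.9  165.3] F [-0.1  1.3  9.2] M [0.09 0.09 0.56]
 22.19 [ 518.1 -168.9  165.3] F [0.  0.5 9. ] M [0.12 0.05 0.51]
[{'location': [0.5152, -0.174, 0.0872], 'confidence': 0.5}] [{'location': [0.5981, 0.1751, 0.0471], 'confidence': 0.66}, {'location': [0.5203, -0.1721, 0.0835], 'confidence': 0.57}]
```

View pics/latch.png

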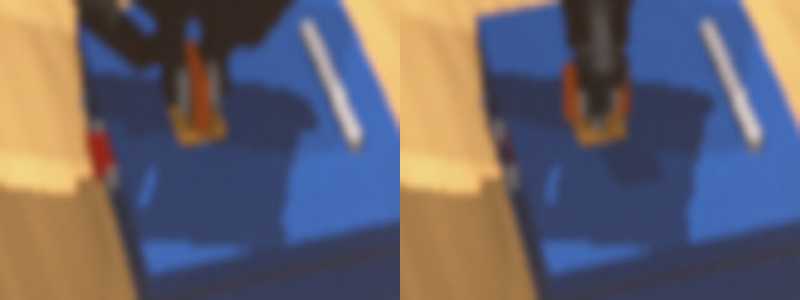

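```bash
python3 - <<'E'
from h import *
from station import env, eoat
rep(env); print(env.current_width()); env.finish_job(); rep(env)
E
```

```text
22.34 [ 518.1 -168.9  165.3] F [-0.4  1.1  9.4] M [0.02 0.07 0.49]
0.10617056070953179
the job is handed in; nothing more can be done
the job is handed in; nothing more can be done
```

I took the orange-handled key from the wooden stand, pushed it home, turned it clockwise to the stop and handed the job in after 22.3 s, still gripping it. There was no verdict, so this rests on my own checks.

- **Insertion:** I rocked it gently from side to side until it stopped hard at TCP z = 165.3 mm. In all three cameras the bow lined up with the home position. The steady push was 9–14 N, and every force reading stayed far below the 60 N limit.
- **Turn:** I turned the key about 1.75 rad. The torque then rose sharply from 0.06 to 0.5 N m, and the red latch had drawn in.
- **At hand-in:** the key was pressed down with about 9 N and the gripper was set to 90 N, with its width unchanged.
- **Bystanders:** the arm's path stayed away from the mug, parcel and tape roll. I did not measure them again at the end.

**Disagreements:**
- The wrist camera put the key about 2 mm sideways and 6 mm lower in the grip than the arm's own position implied; the other cameras and the stop height did not support that.
- I clearly felt only one pin, about 9 mm above home. I never saw the first as a separate event.

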